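Put the honed gouges away by handle colour

ROBOT

A 6-joint arm with a two-finger parallel gripper is mounted at the origin on the work surface. World frame = base frame: x ahead of the robot, y to its left, z up, the work surface at z = 0. Lengths are in mm, angles in rad, forces in N, time in s.
With the tool pointing down it reaches from about 425 to 950 mm from the base axis. Payload 3.5 kg.
Tool frame: the origin (TCP) lies at the very end of the fingers, on their centre line; the grasp point (between the pads) lies 19 mm behind it; z points along the fingers, y is the line along which they close (so a half turn about z gives the same grasp; the last joint's range is limited). The gripper opens to 85 mm and grips with 20 to 120 N. Pads are 22 mm wide; open, the fingers measure 114 mm over their backs; the gripper's body (76 mm by 85 mm) begins 54 mm behind the grasp point. The pads swing forward as they close: fully open they stand 13 mm farther back than shut.
Start: joints at [-1.482, 0.286, 1.577, -0, 1.279, -0.15], TCP at [159.687, -655.825, 231.325] pointing down, gripper open.
Joint ranges: [-2.77, 2.77], [-0.9, 2.22], [0.21, 2.48], [-1.53, 4.67], [0.24, 2.81], [-2.84, 2.84]. Speed limits (rad/s): [2.79, 2.79, 3.14, 3.14, 3.14, 3.14].

INTERFACE

Orientations are given as a rotation vector (axis times angle).
In Python, from cell import robot, vision gives the robot as it stands.
- The arm moves only by the tool step_arm, never from a script. Its arguments are lists of equal length, an entry for each row: "translation": the shift along the world's x, y, z in cm, a list of three; "spin": the turn about the world's z in degrees. In form: {"translation": [[dx, dy, dz], ...], "spin": [spin, ...]}. A call has 1 to 10 rows; each row shifts and turns the commanded pose from where the row before left it; what a row does not reach is not made up. A row lasts 1/12 s, in which the tool goes at most 41.7 mm and 7.16 degrees, less where a joint would pass 70% of its speed; a pose out of reach is approached as far as the arm can. A call with a gripper value outside its range is refused whole. "jaw" is the opening, from -1 (shut) to 1 (fully open), set as the call begins (left out, the last holds). The fingers move at their own pace and stop on an object; the grip force is fixed at half the most. Time passes only in rows, so rows that do not move let the fingers close. It gives the time, the measured TCP pose, the force, the opening and the grip force at its end, in the units of the state.
- robot.get_obs(): the state, without advancing time (a new reading comes with each control period).
- vision.capture(name): name is "side" or "top"; returns a dict with "color" (420x560x3 uint8, red, green, blue), "fx", "fy", "cx", "cy" (pixels), "D" ([k1, k2, p1, p2, k3] as OpenCV has them; the pictures are not rectified), "camera_from_world" (4x4, takes a point from world to camera coordinates). Camera axes: x right, y up, looking along -z (the intrinsics and any distortion apply to the point x, -y, -z); pixel columns grow to the right and rows downward; lengths in mm; the calibration is good to about 2 mm. A picture is of the moment at which its call begins. There is no depth.
- robot.sign_off(): hands the job in; it is judged then, once.
The state is a dict: "clock": time; "qpos": joint angles; "qd": joint speeds; "tau": joint torques, N m; "tcp_pos": TCP position; "ee_rot": TCP orientation; "wrist_force": force on the tool from outside, world axes, zero at the start; "torque": the same for the moment, N m; "gripper_width": finger opening in mm; "grip_force": force on a finger pad.
Only numpy, scipy, OpenCV 4.12 (cv2) and the standard library are available. Lean on these libraries where they do the work, as an engineer would, in place of code of your own. Each camera call takes 0.05 s, during which the arm holds its last target. There are 200 camera calls.

TASK

Honing is finished: the strop was left lying across the two tool trays, so lay it back lengthways on the dark rubber mat, leather side up, and put the four palm gouges away in the tray of their handle's colour. In each tray the two gouges lie flat on the felt side by side, handles towards the painted end and cutting edges towards the bare end; set them down rather than dropping them. Leave the carving, the whetstone, the plain-handled knife and the mallet where they are.

Things in the scene. Friction and masses are not known exactly. Their poses are not given: they have to be found in the camera images.
- gouge_red_a: palm gouge, red-dipped handle, a U-section blade; 130 mm long, 50 g. Origin: underside, mid-length; x to the cutting edge, z up; centre line at z = 12.5 mm. Octagonal handle x = -65 to 12 mm, 25 mm across flats (constant from x = -58 to -11; red up to -15, then bare beech), flats below and at the sides; tapers to a 15 mm brass ferrule (to x = 20), then 8-11 mm wide steel blade (to x = 65).
- gouge_red_a_tip (a point): cutting edge of gouge_red_a, on the centre line (x = +65 mm, z = 12.5 mm)
- gouge_red_a_butt (a point): butt end of the handle of gouge_red_a, on the centre line (x = -65 mm, z = 12.5 mm)
- gouge_red_b: palm gouge, red-dipped handle, a V-section blade; 130 mm long, 50 g. Origin: underside, mid-length; x to the cutting edge, z up; centre line at z = 12.5 mm. Octagonal handle x = -65 to 12 mm, 25 mm across flats (constant from x = -58 to -11; red up to -15, then bare beech), flats below and at the sides; tapers to a 15 mm brass ferrule (to x = 20), then 8-11 mm wide steel blade (to x = 65).
- gouge_red_b_tip (a point): cutting edge of gouge_red_b, on the centre line (x = +65 mm, z = 12.5 mm)
- gouge_red_b_butt (a point): butt end of the handle of gouge_red_b, on the centre line (x = -65 mm, z = 12.5 mm)
- gouge_blue_a: palm gouge, blue-dipped handle, a flat chisel blade; 130 mm long, 50 g. Origin: underside, mid-length; x to the cutting edge, z up; centre line at z = 12.5 mm. Octagonal handle x = -65 to 12 mm, 25 mm across flats (constant from x = -58 to -11; blue up to -15, then bare beech), flats below and at the sides; tapers to a 15 mm brass ferrule (to x = 20), then 8-11 mm wide steel blade (to x = 65).
- gouge_blue_a_tip (a point): cutting edge of gouge_blue_a, on the centre line (x = +65 mm, z = 12.5 mm)
- gouge_blue_a_butt (a point): butt end of the handle of gouge_blue_a, on the centre line (x = -65 mm, z = 12.5 mm)
- gouge_blue_b: palm gouge, blue-dipped handle, a U-section blade; 130 mm long, 50 g. Origin: underside, mid-length; x to the cutting edge, z up; centre line at z = 12.5 mm. Octagonal handle x = -65 to 12 mm, 25 mm across flats (constant from x = -58 to -11; blue up to -15, then bare beech), flats below and at the sides; tapers to a 15 mm brass ferrule (to x = 20), then 8-11 mm wide steel blade (to x = 65).
- gouge_blue_b_tip (a point): cutting edge of gouge_blue_b, on the centre line (x = +65 mm, z = 12.5 mm)
- gouge_blue_b_butt (a point): butt end of the handle of gouge_blue_b, on the centre line (x = -65 mm, z = 12.5 mm)
- tray_red: fixed open beech tray, red felt, one short end wall painted red with a brass knob. Outside 172 (x) x 160 (y) x 38 mm high, walls and floor 6 mm: inside 160 x 148, 32 deep. Origin: centre of its underside, 6 mm above the bench on a plywood board. x runs from the painted end (x = -86 mm, towards the robot) to the bare end. The two trays stand side by side 5 mm apart; which is left varies.
- tray_blue: fixed open beech tray, blue felt, one short end wall painted blue with a brass knob. Outside 172 (x) x 160 (y) x 38 mm high, walls and floor 6 mm: inside 160 x 148, 32 deep. Origin: centre of its underside, 6 mm above the bench on a plywood board. x runs from the painted end (x = -86 mm, towards the robot) to the bare end. The two trays stand side by side 5 mm apart; which is left varies.
- strop: beech paddle strop, 330 x 50 x 15 mm (12 mm board, 3 mm brown leather on top), 220 g, found leather up across both trays' rims, underside 44 mm above the bench. Origin: underside, below its balance point; x lengthways, z up: paddle x = -79 to 141 mm, 50 wide; rounded handle x = -189 to -79 mm, 28 wide, 12 thick.
- strop_head (a point): middle of the paddle's end edge, on the underside (x = +141 mm)
- strop_handle (a point): end of the strop's handle, on the underside (x = -189 mm)
- mat: dark rubber honing mat, the strop's place: 80 mm (x) by 380 mm (y), 3 mm thick, fixed flat on the bench on the robot's side of the trays. Origin: centre of its underside. Its long axis is y.
- bracket: bystander: half-carved pale limewood scroll bracket, 90 by 150 mm, up to 71 mm high, loose beyond the trays to the left or right; origin under its centre
- whetstone: bystander: two-tone whetstone in a dark wooden holder, 80 by 205 mm, 38 mm high, loose beyond the trays on the other side; origin under its centre
- knife: bystander: carving knife with a plain brown wooden handle, 170 mm long, 23 mm high, loose beyond the trays; belongs to neither set; origin under its middle, x towards the blade
- mallet: bystander: carver's mallet standing on its dark round head (80 mm across, 114 mm high), pale handle up, 214 mm tall in all, loose out to the right; origin under its centre
Things that resemble listed ones, but are neither listed nor needed, are in the scene too. What is shaped like the gouge_blue_a but green or pink is not meant.

How it is judged:
By the outcome, as a careful person would: the job done as asked, in the order asked, and still so for the second after the job is handed in, with the robot touching nothing.
It also fails if it takes over 72 s, if anything falls off the work surface, if the arm or the gripper's body presses on something with over 40 N, if the wrist force passes 120 N, or if a joint passes its speed limit or range.

## Working session

There is one attempt and no reset: what is moved stays moved. The work goes in short steps, Python scripts to look and compute and a tool call to move; the robot and the scene stay as the last step left them, time stands still between calls to the robot, and variables do not carry over. Pictures are saved under pics/ and viewed, at most 10 in all, crops included, and the job is handed in when it is done.

Besides the shell and the picture viewer there is one more tool, called after ">>>" by a JSON object that holds its "fn" and its "kwargs". step_arm: Moves the arm, as the interface text tells. Its arguments: {"type":"object","properties":{"translation":{"type":"array"},"spin":{"type":"array"},"jaw":{"type":"number"}},"required":["translation","spin"]}

```bash
mkdir -p pics; ls; cat > h.py <<'E'
import numpy as np, cv2
from cell import robot, vision
def cap(n,name):
    c=vision.capture(n); cv2.imwrite('pics/%s.png'%name,c['color'][:,:,::-1]); np.save('pics/%s.npy'%name,c,allow_pickle=True); return c
def load(name): return np.load('pics/%s.npy'%name,allow_pickle=True).item()
def KD(c): return np.array([[c['fx'],0,c['cx']],[0,c['fy'],c['cy']],[0,0,1.]]),np.array(c['D'],float)
def ray(c,uv):
    K,D=KD(c); T=np.array(c['camera_from_world'])
    p=cv2.undistortPoints(np.array(uv,float).reshape(-1,1,2),K,D).reshape(-1,2)
    d=np.c_[p[:,0],-p[:,1],-np.ones(len(p))]@T[:3,:3]
    o=-T[:3,:3].T@T[:3,3]; return o,d
def onz(c,uv,z):
    o,d=ray(c,uv); return o+d*((z-o[2])/d[:,2])[:,None]
def proj(c,P):
    K,D=KD(c); T=np.array(c['camera_from_world']); P=np.array(P,float).reshape(-1,3)@T[:3,:3].T+T[:3,3]
    return cv2.projectPoints(P*[1,-1,-1],np.zeros(3),np.zeros(3),K,D)[0].reshape(-1,2)
E
python3 - <<'E'
from h import *
for n in('top','side'):
    c=cap(n,n+'0'); o,d=ray(c,[[280,210]]); print(n,o.round(),d.round(2),c['fx'])
print(robot.get_obs())
E
```

```text
pics
top [ 312. -109. 1241.] [[ 0.18  0.   -0.98]] 458.3759749596732
side [ 348. 1013.  742.] [[ 0.13 -0.84 -0.52]] 401.4825972752902
{'clock': 0.1, 'qpos': array([-1.48201133e+00,  2.87116402e-01,  1.57803326e+00, -2.39311993e-05,
        1.27861113e+00, -1.50018816e-01]), 'qd': array([-7.81041066e-05, -2.09490611e-03, -1.86274641e-03, -1.50746448e-03,
       -1.51260762e-04, -6.17871406e-04]), 'tau': array([ 7.38541767e-04, -4.07295012e+01, -2.93698078e+01, -1.33330500e-04,
        3.41758830e-03, -8.68306387e-06]), 'tcp_pos': array([ 159.62203066, -655.23938078,  230.05784208]), 'ee_rot': array([-3.11707100e+00, -3.73974021e-01, -6.82398760e-05]), 'wrist_force': array([-0.25097948,  0.05048599,  0.60565883]), 'torque': array([-0.02580047, -0.04544861,  0.00203107]), 'grip_force': 0.0, 'gripper_width': 85.46443955219459}
```

View pics/top0.png

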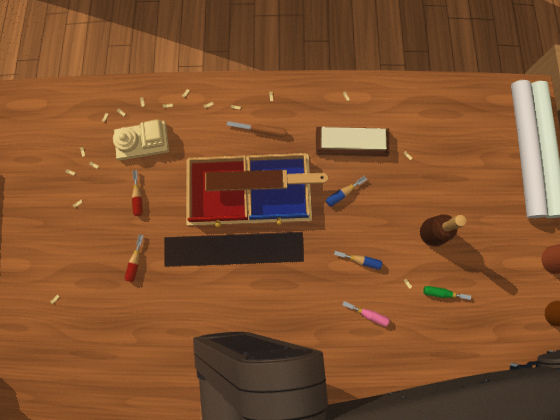

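View pics/side0.png

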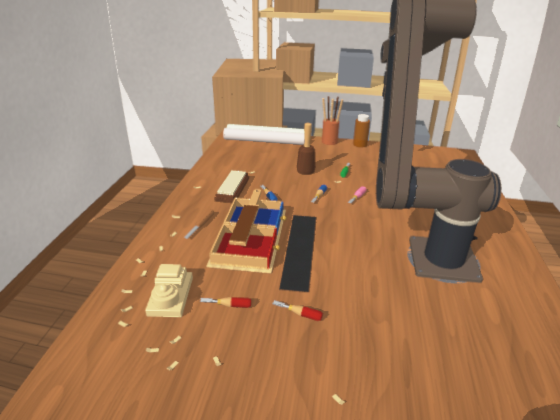

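The top view shows the red tray at (217,188) and the blue tray at (280,187). The strop lies across both, with its handle to the right at (305,178), and the mat is at (234,249).

- **Gouge candidates:** red at (137,193) and (134,258), blue at (347,191) and (359,260).
- **Not meant:** green at (447,293) and pink at (367,314) are decoys. The knife is at (256,129).

The red and blue dipped handles fit the description. I'll confirm them in an enlarged crop and measure.

```bash
python3 - <<'E'
from h import *
c=load('top0'); im=c['color']; hsv=cv2.cvtColor(im,cv2.COLOR_RGB2HSV)
H,S,V=[hsv[...,i].astype(int) for i in range(3)]
def comps(m,amin,n,z):
    m=cv2.morphologyEx(m.astype(np.uint8),cv2.MORPH_OPEN,np.ones((2,2)))
    k,l,st,ce=cv2.connectedComponentsWithStats(m)
    for i in range(1,k):
        if st[i,4]<amin or ce[i,1]>340 or ce[i,1]<100: continue
        ys,xs=np.nonzero(l==i); w=onz(c,np.c_[xs,ys],z)[:,:2].astype(np.float32)
        r=cv2.minAreaRect(w); print(n,ce[i].round(1),st[i,4],'world',w.mean(0).round(1),'rect',[np.round(a,1) for a in r])
comps(((H<5)|(H>174))&(S>200)&(V>60),40,'red',15)
comps((H>105)&(H<128)&(S>150)&(V>50),40,'blue',15)
comps((V<45),500,'dark',3)
comps((H>2)&(H<16)&(S>100)&(V<110)&(np.indices(V.shape)[0]<195)&(np.indices(V.shape)[0]>160),200,'leather',59)
crop=im[105:335,105:475]; cv2.imwrite('pics/crop0.png',cv2.resize(crop,None,fx=2.16,fy=2.16,interpolation=cv2.INTER_CUBIC)[:,:,::-1])
E
```

```text
red [215.6 196.7] 2058 world [581.5  70.1] rect [array([594.1,  67. ]), array([163.3, 150.9]), np.float64(2.5)]
red [137.1 206.7] 118 world [554.3 289.2] rect [array([554.9, 289.3]), array([48.4, 19.8]), np.float64(7.1)]
red [131.  272.7] 128 world [372.3 297.5] rect [array([372.2, 297.2]), array([21.8, 46.9]), np.float64(77.8)]
blue [295.7 170.9] 83 world [ 652.9 -150.6] rect [array([ 654. , -150.2]), array([41.6, 14.3]), np.float64(89.7)]
blue [335.6 198.4] 96 world [ 574.6 -259. ] rect [array([ 574.6, -259.4]), array([16.1, 47.3]), np.float64(26.5)]
blue [283.1 211.3] 562 world [ 539.5 -115.2] rect [array([ 539.5, -103.3]), array([ 38.1, 147.6]), np.float64(5.2)]
blue [374. 263.] 112 world [ 397.4 -358. ] rect [array([ 397.3, -357.9]), array([45.7, 18.8]), np.float64(71.0)]
dark [252.7 247.1] 2032 world [443.3 -32.3] rect [array([437. , -31.3]), array([ 75. , 273.4]), np.float64(2.4)]
leather [203.2 172.4] 514 world [638.5  98.6] rect [array([621.6,  76. ]), array([113.7,  91.3]), np.float64(89.4)]
leather [244.8 181.3] 1426 world [613.  -13.4] rect [array([612.6, -14. ]), array([ 54.2, 203.6]), np.float64(1.9)]
```

View pics/crop0.png

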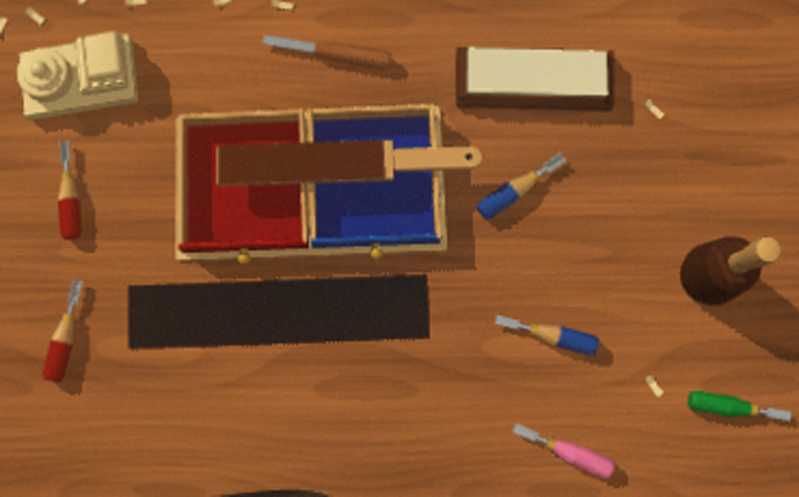

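The crop confirms the four gouges (crop pixels):

| Gouge | Butt | Tip |
|---|---|---|
| Red, far | (70,238) | (65,141) |
| Red, near | (53,380) | (79,281) |
| Blue, far | (483,213) | (565,157) |
| Blue, near | (598,350) | (497,321) |

Pink at (565,455) and green at (740,408) stay put. The strop's handle end is at (481,157) and its head is at x=217.

```bash
python3 - <<'E'
from h import *
c=load('top0')
f=lambda p:(np.array(p,float)+.5)/2.16-.5+105
for n,b,t in[('R1',(70,238),(65,141)),('R2',(53,380),(79,281)),('B1',(481,213),(565,157)),('B2',(598,350),(497,321))]:
    w=onz(c,f([b,t]),12.5)[:,:2]; d=w[1]-w[0]; print(n,w.round(),'mid',w.mean(0).round(1),'len',np.linalg.norm(d).round(),'yaw',np.degrees(np.arctan2(d[1],d[0])).round(1))
print('mat',onz(c,f([(128,287),(428,276),(429,337),(128,348)]),3)[:,:2].round())
print('strop',onz(c,f([(217,148),(217,184),(393,142),(393,178),(481,157)]),58)[:,:2].round())
print('rim',onz(c,f([(177,116),(440,104),(447,248),(178,247),(304,110),(312,243),(180,247),(306,242),(439,238)]),44)[:,:2].round())
s=load('side0')
# side-view check
for p in [[137,206.7],]: pass
hs=cv2.cvtColor(s['color'],cv2.COLOR_RGB2HSV).astype(int);H,S,V=hs[...,0],hs[...,1],hs[...,2]
for n,m in(('red',((H<5)|(H>174))&(S>200)&(V>60)),('blue',(H>105)&(H<128)&(S>150)&(V>50))):
    k,l,st,ce=cv2.connectedComponentsWithStats(m.astype(np.uint8))
    for i in range(1,k):
        if st[i,4]>40: print(n,ce[i].round(1),st[i,4],onz(s,[ce[i]],14).round(1))
E
```

```text
R1 [[532. 289.]
 [661. 303.]] mid [596.1 295.5] len 130.0 yaw 6.2
R2 [[351. 302.]
 [476. 274.]] mid [413.5 288. ] len 128.0 yaw -12.7
B1 [[ 561. -237.]
 [ 634. -347.]] mid [ 597.7 -291.5] len 132.0 yaw -56.5
B2 [[ 387. -379.]
 [ 424. -253.]] mid [ 405.8 -316. ] len 131.0 yaw 73.5
mat [[ 470.  213.]
 [ 483. -169.]
 [ 406. -169.]
 [ 392.  210.]]
strop [[ 636.   93.]
 [ 590.   92.]
 [ 642. -125.]
 [ 596. -125.]
 [ 623. -234.]]
rim [[ 683.  148.]
 [ 696. -185.]
 [ 511. -191.]
 [ 514.  141.]
 [ 689.  -13.]
 [ 518.  -25.]
 [ 514.  139.]
 [ 520.  -18.]
 [ 524. -181.]]
red [254.5 248.1] 389 [[573.   65.6  14. ]]
red [240.5 302. ] 136 [[558.9 295.1  14. ]]
red [311.3 313.4] 159 [[377.7 303.1  14. ]]
blue [268.4 216.4] 314 [[ 565.2 -118.    14. ]]
blue [236.2 213.8] 65 [[ 676.8 -113.8   14. ]]
```

Strop first. I'll move above its balance point (617,-47) and turn the closing line across it.

>>> {"fn": "step_arm", "kwargs": {"translation": [[2.3, 3.0, 0], [2.3, 3.0, 0], [2.3, 3.0, 0], [2.3, 3.0, 0], [2.3, 3.0, 0], [2.3, 3.0, 0], [2.3, 3.0, 0], [2.3, 3.0, 0], [2.3, 3.0, 0], [2.3, 3.0, 0]], "spin": [3.9, 3.9, 3.9, 3.9, 3.9, 3.9, 3.9, 3.9, 3.9, 3.9], "jaw": 0.6}}

```text
clock: 0.93
tcp_pos: [390.3, -353.9, 230.9]
ee_rot: [-2.813, -1.398, 0.0]
wrist_force: [0.3, -0.8, 0.4]
gripper_width: 68.1
grip_force: 0.0
```

>>> {"fn": "step_arm", "kwargs": {"translation": [[2.3, 3.1, -1.0], [2.3, 3.1, -1.0], [2.3, 3.1, -1.0], [2.3, 3.1, -1.0], [2.3, 3.1, -1.0], [2.3, 3.1, -1.0], [2.3, 3.1, -1.0], [2.3, 3.1, -1.0], [2.3, 3.1, -1.0], [1.97, 2.8, -1.0]], "spin": [3.9, 3.9, 3.9, 3.9, 3.9, 3.9, 3.9, 3.9, 3.9, 3.9]}}

```text
clock: 1.77
tcp_pos: [617.2, -46.6, 130.4]
ee_rot: [-2.184, -2.258, 0.0]
wrist_force: [-0.6, -1.6, 0.5]
gripper_width: 68.5
grip_force: 0.0
```

>>> {"fn": "step_arm", "kwargs": {"translation": [[0, 0, 0], [0, 0, 0]], "spin": [0, 0]}}

```text
clock: 1.93
tcp_pos: [616.0, -46.9, 129.6]
ee_rot: [-2.183, -2.255, 0.003]
wrist_force: [-0.1, -0.2, -0.1]
gripper_width: 68.1
grip_force: 0.0
```

```bash
python3 - <<'E'
from h import *
print(robot.get_obs()['ee_rot'])
s=cap('side','side1'); t=cap('top','top1')
a=s['color'][150:300,170:330]; b=t['color'][130:260,160:360]
a=cv2.resize(a,None,fx=3,fy=3,interpolation=3); b=cv2.resize(b,None,fx=3,fy=3,interpolation=3)[:, :]
W=np.zeros((450,800,3),np.uint8); W[:, :400]=a[:, 40:440]; b=cv2.resize(b,(400,260)); W[:260,400:]=b
cv2.imwrite('pics/v1.png',W[:,:,::-1])
E
```

```text
[-2.1833981  -2.25529156  0.00276219]
```

View pics/v1.png

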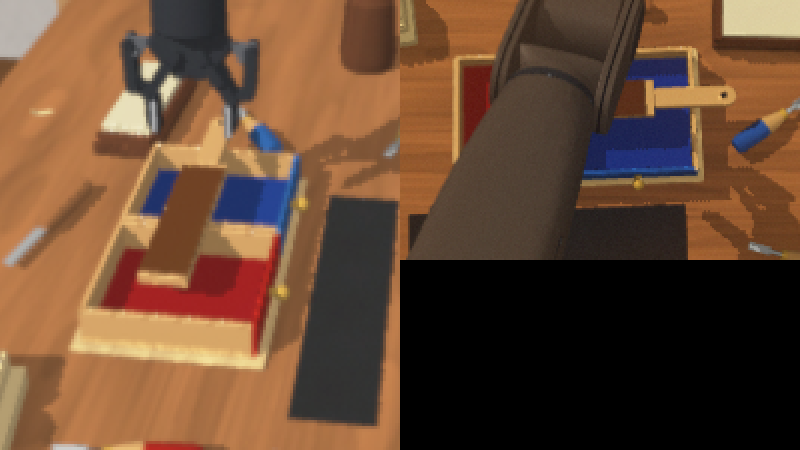

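The combined crop shows the open gripper above the strop. The trays stand on a wider plywood board. I'll cross-check the positions from the side view.

```bash
python3 - <<'E'
from h import *
s=load('side1')
f=lambda p:np.array([[170+(40+u+.5)/3-.5,150+(v+.5)/3-.5] for u,v in p])
print('rim',onz(s,f([(88,308),(254,322),(298,155),(157,145),(277,233)]),44)[:,:2].round())
print('mat',onz(s,f([(332,198),(396,203),(376,425),(291,417)]),3)[:,:2].round())
print('strop',onz(s,f([(140,273),(192,277),(180,167),(228,168)]),59)[:,:2].round())
t=load('top0'); 
for n,cx,cy in(('red',599.5,64.5),('blue',605.5,-100.5)):
  a=np.radians(2.1);R=np.array([[np.cos(a),-np.sin(a)],[np.sin(a),np.cos(a)]])
  P=np.array([[80,74],[80,-74],[-80,-74],[-80,74]])@R.T+[cx,cy]
  q=proj(t,np.c_[P,np.full(4,44)]); print(n,((q-105+.5)*2.16-.5).round())
E
```

```text
rim [[ 678.  146.]
 [ 519.  138.]
 [ 527. -176.]
 [ 693. -168.]
 [ 523.  -13.]]
mat [[ 484. -156.]
 [ 410. -158.]
 [ 394.  213.]
 [ 470.  216.]]
strop [[ 638.  102.]
 [ 587.   99.]
 [ 648. -100.]
 [ 595. -108.]]
red [[182. 120.]
 [299. 115.]
 [302. 240.]
 [182. 245.]]
blue [[312. 115.]
 [429. 110.]
 [436. 235.]
 [316. 239.]]
```

>>> {"fn": "step_arm", "kwargs": {"translation": [[0.1, 0, -1.5], [0, 0, -1.5], [0, 0, -1.5], [0, 0, -1.5], [0, 0, -1.0], [0, 0, -1.0], [0, 0, -0.7], [0, 0, 0], [0, 0, 0]], "spin": [0, 0, 0, 0, 0, 0, 0, 0, 0]}}

```text
clock: 2.78
tcp_pos: [617.4, -49.1, 44.4]
ee_rot: [-2.189, -2.253, 0.0]
wrist_force: [-0.0, -0.7, 0.1]
gripper_width: 68.4
grip_force: 0.0
```

>>> {"fn": "step_arm", "kwargs": {"translation": [[0, 0, 0], [0, 0, 0], [0, 0, 0], [0, 0, 0], [0, 0, 0], [0, 0, 0]], "spin": [0, 0, 0, 0, 0, 0], "jaw": -0.5}}

```text
clock: 3.28
tcp_pos: [618.7, -49.1, 46.0]
ee_rot: [2.187, 2.252, 0.003]
wrist_force: [-0.4, -0.1, 6.9]
gripper_width: 47.8
grip_force: 63.0
```

>>> {"fn": "step_arm", "kwargs": {"translation": [[0, 0, 0.3], [0, 0, 0.7], [0, 0, 1.0], [0, 0, 1.5], [0, 0, 1.5], [0, 0, 0], [0, 0, 0]], "spin": [0, 0, 0, 0, 0, 0, 0]}}

```text
clock: 3.87
tcp_pos: [617.9, -48.9, 95.4]
ee_rot: [2.187, 2.253, 0.002]
wrist_force: [-0.2, -0.7, -3.3]
gripper_width: 47.9
grip_force: 62.3
```

```bash
python3 - <<'E'
from h import *
print(robot.get_obs())
s=cap('side','side2')
cv2.imwrite('pics/v2.png',cv2.resize(s['color'][130:290,190:330],None,fx=3,fy=3,interpolation=3)[:,:,::-1])
E
```

```text
{'clock': 3.8667, 'qpos': array([-2.42537590e-01,  3.08230687e-01,  1.81458175e+00, -1.69747112e-05,
        1.01669068e+00, -2.71951513e-01]), 'qd': array([-0.00213667,  0.02684011,  0.03199505,  0.00255021,  0.00198611,
        0.00051249]), 'tau': array([ 2.93116027e-02, -4.05045605e+01, -2.77827770e+01,  8.05637013e-03,
       -1.16426722e-02,  1.49664925e-05]), 'tcp_pos': array([617.91056414, -48.93746804,  95.36066496]), 'ee_rot': array([2.18725906e+00, 2.25258011e+00, 1.63350410e-03]), 'wrist_force': array([-0.19005496, -0.66953956, -3.32491108]), 'torque': array([-0.03017155, -0.03694853,  0.02857114]), 'grip_force': 62.332913875579834, 'gripper_width': 47.866755573790684}
```

View pics/v2.png

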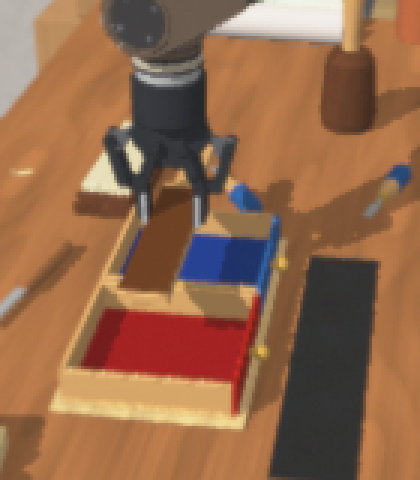

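The strop is held level and lifted (side view). I'll carry it over the mat.

>>> {"fn": "step_arm", "kwargs": {"translation": [[-2.0, 1.0, 0], [-3.2, 1.7, 0], [-3.2, 1.7, 0], [-3.2, 1.7, 0], [-3.2, 1.7, 0], [-2.2, 1.2, 0], [-1.0, 0.5, 0], [0, 0, 0], [0, 0, 0]], "spin": [0, 0, 0, 0, 0, 0, 0, 0.3, 0]}}

```text
clock: 4.67
tcp_pos: [437.6, 46.1, 94.1]
ee_rot: [2.181, 2.26, 0.0]
wrist_force: [0.3, 0.5, -3.5]
gripper_width: 47.9
grip_force: 62.8
```

>>> {"fn": "step_arm", "kwargs": {"translation": [[0, 0, -1.5], [0, 0, -1.8], [0, 0, -1.8], [0, 0, -1.5], [0, 0, -1.0], [0, 0, -0.6], [0, 0, -0.2], [0, 0, 0], [0, 0, 0]], "spin": [0, 0, 0, 0, 0, 0, 0, 0, 0]}}

```text
clock: 5.42
tcp_pos: [438.4, 45.9, 11.0]
ee_rot: [2.182, 2.258, 0.001]
wrist_force: [-0.0, -0.2, -2.5]
gripper_width: 48.1
grip_force: 62.8
```

>>> {"fn": "step_arm", "kwargs": {"translation": [[0, 0, -0.2], [0, 0, -0.2], [0, 0, 0], [0, 0, 0]], "spin": [0, 0, 0, 0]}}

```text
clock: 5.75
tcp_pos: [437.4, 46.2, 6.5]
ee_rot: [2.182, 2.259, 0.0]
wrist_force: [-0.1, 1.3, -3.7]
gripper_width: 48.3
grip_force: 62.8
```

```bash
python3 - <<'E'
from h import *
s=cap('side','side3'); print(robot.get_obs()['tcp_pos'],robot.get_obs()['wrist_force'])
cv2.imwrite('pics/v3.png',cv2.resize(s['color'][170:300,230:360],None,fx=4,fy=4,interpolation=3)[:,:,::-1])
E
```

```text
[437.47663844  46.19379862   6.5203595 ] [ 0.59454     0.31877184 -2.83905896]
```

View pics/v3.png

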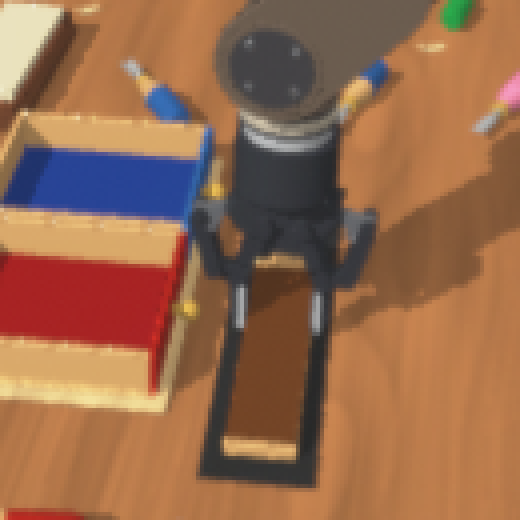

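The strop sits nicely over the mat, so I'll lower it gently to contact.

>>> {"fn": "step_arm", "kwargs": {"translation": [[0, 0, -0.1], [0, 0, 0], [0, 0, -0.1], [0, 0, 0], [0, 0, 0]], "spin": [0, 0, 0, 0, 0]}}

```text
clock: 6.22
tcp_pos: [437.5, 46.2, 5.0]
ee_rot: [-2.182, -2.259, 0.001]
wrist_force: [-3.3, 1.0, 6.6]
gripper_width: 48.2
grip_force: 63.7
```

>>> {"fn": "step_arm", "kwargs": {"translation": [[0, 0, -0.1], [0, 0, 0], [0, 0, 0]], "spin": [0, 0, 0]}}

```text
clock: 6.47
tcp_pos: [437.5, 46.2, 5.0]
ee_rot: [-2.181, -2.259, 0.002]
wrist_force: [-7.8, 0.4, 14.2]
gripper_width: 47.9
grip_force: 64.6
```

>>> {"fn": "step_arm", "kwargs": {"translation": [[0, 0, 0.1], [0, 0, 0], [0, 0, 0], [0, 0, 0.5], [0, 0, 1.5], [0, 0, 2.5], [0, 0, 3.0], [0, 0, 2.5]], "spin": [0, 0, 0, 0, 0, 0, 0, 0], "jaw": 0.35}}

```text
clock: 7.13
tcp_pos: [437.5, 46.2, 105.9]
ee_rot: [2.182, 2.259, 0.001]
wrist_force: [0.4, 0.2, 0.4]
gripper_width: 57.7
grip_force: 0.0
```

>>> {"fn": "step_arm", "kwargs": {"translation": [[-0.3, -3.0, 0], [-0.4, -4.0, 0], [-0.4, -4.0, 0], [-0.4, -4.0, 0], [-0.4, -4.0, 0], [-0.4, -4.0, 0], [-0.4, -4.0, 0], [-0.4, -4.0, 0], [-0.4, -4.0, 0], [-0.25, -3.8, 0]], "spin": [-1.8, -1.9, -1.9, -1.9, -1.9, -1.9, -1.8, -1.8, -1.8, -1.8], "jaw": 0.2}}

```text
clock: 7.97
tcp_pos: [399.2, -344.1, 104.5]
ee_rot: [2.519, 1.876, 0.0]
wrist_force: [1.1, 0.3, -0.5]
gripper_width: 51.5
grip_force: 0.0
```

>>> {"fn": "step_arm", "kwargs": {"translation": [[0, 0, 0], [0, 0, 0]], "spin": [0, 0]}}

```text
clock: 8.13
tcp_pos: [399.5, -343.8, 104.5]
ee_rot: [2.52, 1.875, 0.0]
wrist_force: [0.6, 0.5, -0.5]
gripper_width: 51.4
grip_force: 0.0
```

```bash
cat >> h.py <<'E'
def state():
    o=robot.get_obs(); r=cv2.Rodrigues(np.array(o['ee_rot']))[0]
    print('clock',round(o['clock'],2),'tcp',o['tcp_pos'].round(1),'phi',np.degrees(np.arctan2(r[1,1],r[0,1])).round(1),'w',round(o['gripper_width'],1),'F',o['wrist_force'].round(1),'j6',o['qpos'][5].round(2))
E
python3 - <<'E'
from h import *
state(); t=cap('top','top4'); s=cap('side','side4')
W=np.zeros((600,800,3),np.uint8)
W[:300]=cv2.resize(t['color'][130:280,100:500],(800,300),interpolation=3)
W[300:,:450]=cv2.resize(s['color'][160:310,180:405],(450,300),interpolation=3)
W[300:,450:]=cv2.resize(s['color'][165:240,285:372],(350,300),interpolation=3)
cv2.imwrite('pics/v4.png',W[:,:,::-1])
E
```

```text
clock 8.13 tcp [ 399.5 -343.8  104.5] phi -16.7 w 51.4 F [ 0.6  0.5 -0.5] j6 -0.61
```

View pics/v4.png

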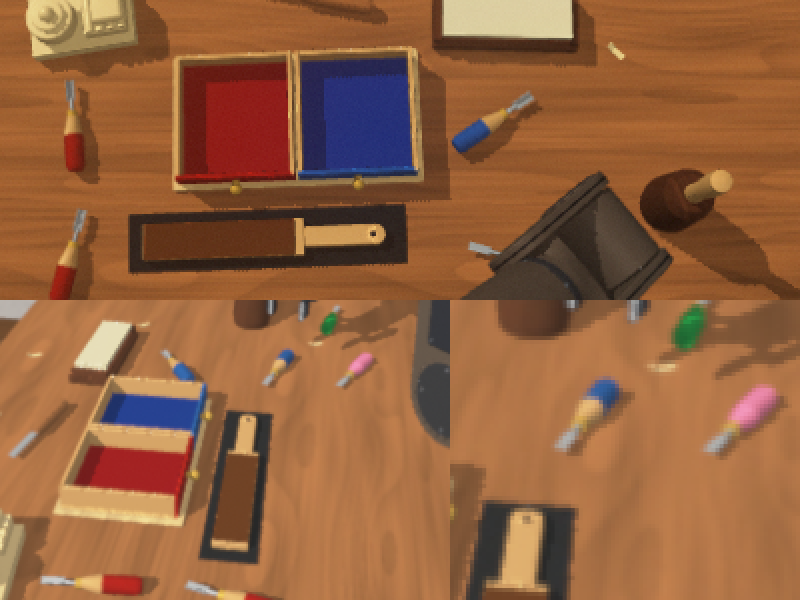

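The strop lies inside the mat, leather up, between pixels (142,240) and (385,235) of the crop. Next I'll pick up the near blue gouge.

>>> {"fn": "step_arm", "kwargs": {"translation": [[0, 0.1, -1.5], [0, 0, -2.5], [0, 0, -2.5], [0, 0, -1.5], [0, 0, -1.0], [0, 0, -0.7], [0, 0, -0.3], [0, 0, 0]], "spin": [0, 0, 0, 0, 0, 0, 0, 0]}}

```text
clock: 8.9
tcp_pos: [400.1, -340.3, 4.3]
ee_rot: [-2.516, -1.88, -0.0]
wrist_force: [0.5, -0.0, 0.3]
gripper_width: 51.3
grip_force: 0.0
```

>>> {"fn": "step_arm", "kwargs": {"translation": [[0, 0, 0], [0, 0, 0], [0, 0, 0], [0, 0, 0], [0, 0, 0], [0, 0, 0]], "spin": [0, 0, 0, 0, 0, 0], "jaw": -0.8}}

```text
clock: 9.4
tcp_pos: [400.7, -341.8, 5.7]
ee_rot: [2.516, 1.878, 0.0]
wrist_force: [0.5, 1.6, 6.0]
gripper_width: 23.4
grip_force: 60.3
```

```bash
python3 - <<'E'
from h import *
state(); t=load('top4')
f=lambda p:np.array([[100+(u+.5)/2-.5,130+(v+.5)/2-.5] for u,v in p])
# inner rim points at z=44
for n,p in(('red',[(183,64),(288,61),(290,175),(184,179)]),('blue',[(301,60),(412,56),(416,169),(301,173)])):
    w=onz(t,f(p),44)[:,:2]; print(n,w.round(),w.mean(0).round(1))
print('strop',onz(t,f([(143,224),(141,262),(303,218),(303,254),(385,234)]),[17,17,17,17,15][0])[:,:2].round())
print('mat',onz(t,f([(129,216),(405,206),(407,262),(130,272)]),3)[:,:2].round())
E
```

```text
clock 9.4 tcp [ 400.7 -341.8    5.7] phi -16.5 w 23.4 F [0.5 1.6 6. ] j6 -0.61
red [[673. 135.]
 [676.  -9.]
 [518. -13.]
 [514. 129.]] [595.2  60.4]
blue [[ 677.  -27.]
 [ 682. -178.]
 [ 526. -180.]
 [ 521.  -28.]] [ 601.4 -103. ]
strop [[ 457.  188.]
 [ 405.  189.]
 [ 464.  -29.]
 [ 416.  -29.]
 [ 442. -139.]]
mat [[ 469.  212.]
 [ 482. -167.]
 [ 406. -169.]
 [ 392.  208.]]
```

>>> {"fn": "step_arm", "kwargs": {"translation": [[0, 0, 0.5], [0, 0, 1.5], [0, 0, 2.5], [0, 0, 3.0], [0, 0, 2.5], [0, 0, 0]], "spin": [0, 0, 0, 0, 0, 0]}}

```text
clock: 9.9
tcp_pos: [402.1, -343.6, 110.1]
ee_rot: [2.509, 1.873, 0.0]
wrist_force: [1.5, -0.3, 0.4]
gripper_width: 23.5
grip_force: 59.6
```

>>> {"fn": "step_arm", "kwargs": {"translation": [[1.78, 2.08, 0], [1.78, 2.08, 0], [1.78, 2.08, 0], [1.78, 2.08, 0], [1.78, 2.08, 0], [1.78, 2.08, 0], [1.78, 2.08, 0], [1.78, 2.08, 0], [1.78, 2.08, 0], [1.78, 2.08, 0]], "spin": [-7.14, -7.14, -7.14, -7.14, -7.14, -7.14, -7.14, -7.14, -7.14, -7.14]}}

```text
clock: 10.73
tcp_pos: [577.7, -131.4, 103.1]
ee_rot: [-3.141, -0.047, 0.003]
wrist_force: [0.3, -0.6, -1.5]
gripper_width: 23.4
grip_force: 59.6
```

>>> {"fn": "step_arm", "kwargs": {"translation": [[0, 0, 0], [0, 0, 0]], "spin": [0, 0]}}

```text
clock: 10.9
tcp_pos: [577.6, -131.6, 103.2]
ee_rot: [-3.141, -0.063, 0.003]
wrist_force: [-0.8, 0.6, -1.1]
gripper_width: 23.6
grip_force: 59.6
```

```bash
python3 - <<'E'
from h import *
state(); t=cap('top','top5'); s=cap('side','side5')
W=np.zeros((500,800,3),np.uint8)
W[:,:400]=cv2.resize(t['color'][120:260,240:352],(400,500),interpolation=3)
W[:,400:]=cv2.resize(s['color'][140:265,220:320],(400,500),interpolation=3)
cv2.imwrite('pics/v5.png',W[:,:,::-1])
E
```

```text
clock 10.9 tcp [ 577.6 -131.6  103.2] phi -87.7 w 23.6 F [-0.8  0.6 -1.1] j6 1.14
```

View pics/v5.png

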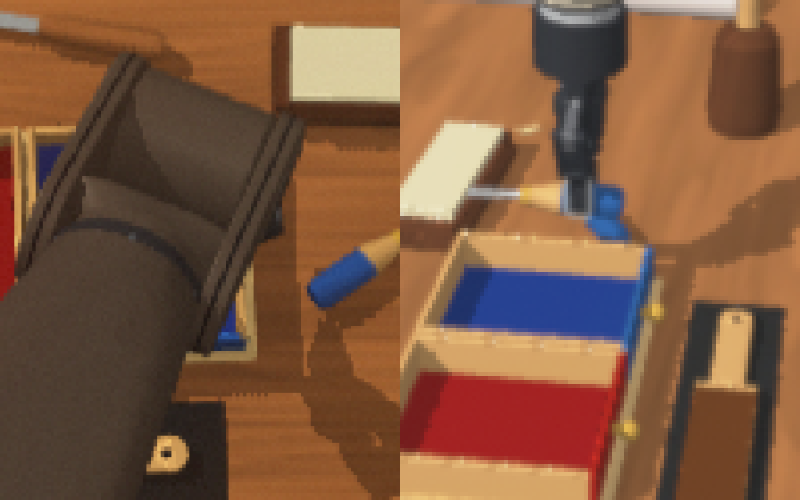

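The gouge is held level with its blade pointing to the far end. I'll lower it into the blue tray.

>>> {"fn": "step_arm", "kwargs": {"translation": [[0, -0.2, -1.5], [0, 0, -2.0], [0, 0, -2.0], [0, 0, -1.2], [0, 0, -0.8], [0, 0, -0.4], [0, 0, -0.3], [0, 0, 0], [0, 0, 0]], "spin": [0, 0, 0, 0, 0, 0, 0, 0, 0]}}

```text
clock: 11.75
tcp_pos: [578.5, -135.1, 23.2]
ee_rot: [3.14, 0.057, 0.002]
wrist_force: [-0.4, 0.5, -0.7]
gripper_width: 23.1
grip_force: 59.6
```

>>> {"fn": "step_arm", "kwargs": {"translation": [[0, 0, -0.2], [0, 0, -0.1], [0, 0, 0], [0, 0, 0]], "spin": [0, 0, 0, 0]}}

```text
clock: 12.08
tcp_pos: [578.0, -134.8, 19.5]
ee_rot: [3.141, 0.057, 0.0]
wrist_force: [-1.1, -0.5, 0.5]
gripper_width: 23.1
grip_force: 59.6
```

>>> {"fn": "step_arm", "kwargs": {"translation": [[0, 0, -0.1], [0, 0, 0], [0, 0, -0.1], [0, 0, 0], [0, 0, 0]], "spin": [0, 0, 0, 0, 0]}}

```text
clock: 12.5
tcp_pos: [578.0, -134.9, 17.8]
ee_rot: [3.141, 0.057, 0.0]
wrist_force: [-0.6, 0.7, 3.8]
gripper_width: 23.2
grip_force: 60.0
```

>>> {"fn": "step_arm", "kwargs": {"translation": [[0, 0, -0.05], [0, 0, 0], [0, 0, 0], [0, 0, 0.5], [0, 0, 1.5], [0, 0, 2.5], [0, 0, 2.5], [0, 0, 1.5], [0, 0, 0]], "spin": [0, 0, 0, 0, 0, 0, 0, 0, 0], "jaw": -0.05}}

```text
clock: 13.25
tcp_pos: [580.8, -135.9, 106.7]
ee_rot: [3.137, 0.057, 0.013]
wrist_force: [0.5, -0.2, 0.4]
gripper_width: 40.4
grip_force: 0.0
```

>>> {"fn": "step_arm", "kwargs": {"translation": [[0.06, -1.5, 0], [0.06, -1.5, 0], [0.06, -1.5, 0], [0.06, -1.5, 0], [0.06, -1.5, 0], [0.06, -1.5, 0], [0.06, -1.5, 0], [0.06, -1.5, 0], [0.08, -1.6, 0], [0, 0, 0]], "spin": [-6.5, -6.5, -6.5, -6.5, -6.5, -6.5, -6.5, -6.5, -6.6, 0], "jaw": 0.2}}

```text
clock: 14.08
tcp_pos: [582.9, -273.1, 100.6]
ee_rot: [2.763, -1.494, -0.001]
wrist_force: [0.1, -1.2, 0.8]
gripper_width: 51.1
grip_force: 0.0
```

>>> {"fn": "step_arm", "kwargs": {"translation": [[0, 0, 0], [0, 0, 0]], "spin": [0, 0]}}

```text
clock: 14.25
tcp_pos: [582.9, -270.0, 100.7]
ee_rot: [-2.768, 1.484, 0.003]
wrist_force: [-0.4, 0.6, -0.4]
gripper_width: 51.2
grip_force: 0.0
```

```bash
python3 - <<'E'
from h import *
state(); t=cap('top','top6'); s=cap('side','side6')
W=np.zeros((500,800,3),np.uint8)
W[:,:400]=cv2.resize(t['color'][120:260,230:342],(400,500),interpolation=3)
W[:,400:]=cv2.resize(s['color'][140:265,220:320],(400,500),interpolation=3)
cv2.imwrite('pics/v6.png',W[:,:,::-1])
E
```

```text
clock 14.25 tcp [ 582.9 -270.   100.7] phi -146.4 w 51.2 F [-0.4  0.6 -0.4] j6 1.96
```

View pics/v6.png

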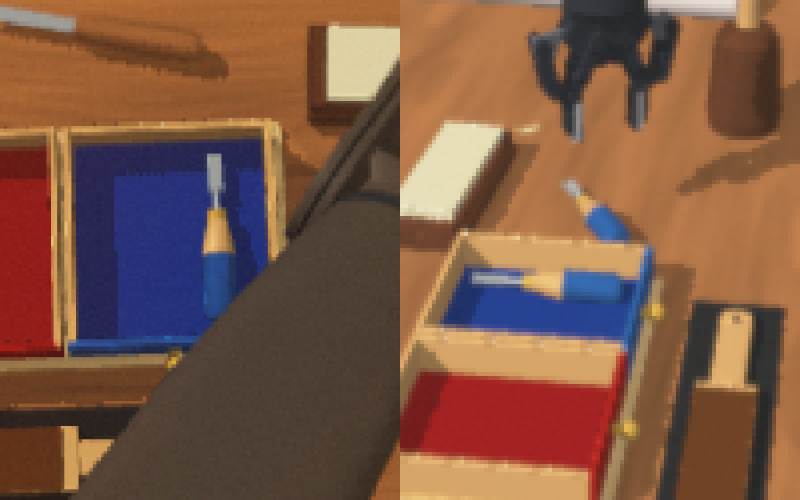

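The first blue gouge lies flat in its tray, with its tip at (215,155) and its butt at (215,315). Next is the far blue gouge.

>>> {"fn": "step_arm", "kwargs": {"translation": [[0, 0, -1.5], [0, 0, -2.5], [0, 0, -2.5], [0, 0, -1.2], [0, 0, -1.0], [0, 0, -0.6], [0, 0, -0.3], [0, 0, 0], [0, 0, 0]], "spin": [0, 0, 0, 0, 0, 0, 0, 0, 0]}}

```text
clock: 15.1
tcp_pos: [584.2, -271.3, 6.9]
ee_rot: [2.767, -1.487, 0.003]
wrist_force: [0.4, 0.6, -0.6]
gripper_width: 51.3
grip_force: 0.0
```

>>> {"fn": "step_arm", "kwargs": {"translation": [[0, 0, 0], [0, 0, 0], [0, 0, 0], [0, 0, 0], [0, 0, 0], [0, 0, 0]], "spin": [0, 0, 0, 0, 0, 0], "jaw": -0.8}}

```text
clock: 15.6
tcp_pos: [584.4, -271.4, 7.2]
ee_rot: [2.767, -1.487, 0.004]
wrist_force: [0.3, 0.6, 5.8]
gripper_width: 23.0
grip_force: 61.2
```

>>> {"fn": "step_arm", "kwargs": {"translation": [[0, 0, 0.5], [0, 0, 1.5], [0, 0, 2.5], [0, 0, 3.0], [0, 0, 2.0], [0, 0, 0]], "spin": [0, 0, 0, 0, 0, 0]}}

```text
clock: 16.1
tcp_pos: [586.5, -272.7, 107.6]
ee_rot: [2.766, -1.487, 0.016]
wrist_force: [-0.9, -0.6, 0.2]
gripper_width: 23.5
grip_force: 60.5
```

>>> {"fn": "step_arm", "kwargs": {"translation": [[-0.1, 2.2, 0], [-0.1, 2.2, 0], [-0.1, 2.2, 0], [-0.1, 2.2, 0], [-0.1, 2.2, 0], [-0.1, 2.2, 0], [-0.1, 2.2, 0], [-0.1, 2.2, 0], [-0.1, 2.15, 0], [0, 0, 0]], "spin": [6.5, 6.5, 6.5, 6.5, 6.5, 6.5, 6.5, 6.5, 6.5, 0]}}

```text
clock: 16.93
tcp_pos: [573.0, -69.7, 99.7]
ee_rot: [-3.139, -0.064, 0.004]
wrist_force: [-0.5, 0.5, -1.5]
gripper_width: 23.4
grip_force: 60.4
```

>>> {"fn": "step_arm", "kwargs": {"translation": [[0, 0, 0], [0, 0, 0]], "spin": [0, 0]}}

```text
clock: 17.1
tcp_pos: [574.2, -73.6, 100.5]
ee_rot: [3.141, 0.053, -0.001]
wrist_force: [-0.1, 0.4, 0.0]
gripper_width: 23.3
grip_force: 60.4
```

```bash
cat >> h.py <<'E'
def held(s,colour,z):
    # colour blobs in the side view as points at height z
    hs=cv2.cvtColor(s['color'],cv2.COLOR_RGB2HSV).astype(int);H,S,V=hs[...,0],hs[...,1],hs[...,2]
    m=(((H<5)|(H>174))&(S>180)&(V>50)) if colour=='red' else (H>100)&(H<128)&(S>130)&(V>40)
    k,l,st,ce=cv2.connectedComponentsWithStats(m.astype(np.uint8))
    for i in range(1,k):
        if st[i,4]>15: print(colour,ce[i].round(1),'bbox',st[i],onz(s,[ce[i]],z)[0,:2].round(1))
E
python3 - <<'E'
from h import *
state(); s=cap('side','side7'); held(s,'blue',115)
E
```

```text
clock 17.1 tcp [574.2 -73.6 100.5] phi -88.1 w 23.3 F [-0.1  0.4  0. ] j6 1.24
blue [270.1 199.6] bbox [266 196  10   8  58] [548.3 -58.5]
blue [258.6 216.3] bbox [231 206  51  21 567] [563.6  43.9]
```

>>> {"fn": "step_arm", "kwargs": {"translation": [[0.1, 0, -1.5], [0, 0, -2.0], [0, 0, -2.0], [0, 0, -1.0], [0, 0, -0.6], [0, 0, -0.4], [0, 0, -0.3], [0, 0, 0], [0, 0, 0]], "spin": [0, 0, 0, 0, 0, 0, 0, 0, 0]}}

```text
clock: 17.9
tcp_pos: [576.1, -73.6, 23.6]
ee_rot: [3.141, 0.054, 0.002]
wrist_force: [-0.8, -0.8, -0.7]
gripper_width: 22.9
grip_force: 60.4
```

>>> {"fn": "step_arm", "kwargs": {"translation": [[0, 0, -0.1], [0, 0, 0], [0, 0, -0.1], [0, 0, 0], [0, 0, 0]], "spin": [0, 0, 0, 0, 0]}}

```text
clock: 18.32
tcp_pos: [575.5, -73.3, 20.9]
ee_rot: [3.141, 0.055, 0.0]
wrist_force: [0.1, 0.5, -1.0]
gripper_width: 22.8
grip_force: 60.4
```

>>> {"fn": "step_arm", "kwargs": {"translation": [[0, 0, -0.1], [0, 0, 0], [0, 0, -0.1], [0, 0, 0], [0, 0, 0]], "spin": [0, 0, 0, 0, 0]}}

```text
clock: 18.73
tcp_pos: [575.6, -73.4, 19.2]
ee_rot: [3.141, 0.054, 0.0]
wrist_force: [-0.8, 0.3, 2.6]
gripper_width: 22.9
grip_force: 60.8
```

>>> {"fn": "step_arm", "kwargs": {"translation": [[0, 0, -0.05], [0, 0, 0], [0, 0, 0], [0, 0, 0.5], [0, 0, 1.5], [0, 0, 2.5], [0, 0, 2.5], [0, 0, 1.5], [0, 0, 0]], "spin": [0, 0, 0, 0, 0, 0, 0, 0, 0], "jaw": -0.05}}

```text
clock: 19.48
tcp_pos: [578.4, -74.1, 108.2]
ee_rot: [3.138, 0.055, 0.013]
wrist_force: [1.2, -0.6, 0.4]
gripper_width: 40.4
grip_force: 0.0
```

>>> {"fn": "step_arm", "kwargs": {"translation": [[0, 3.5, 0], [-0.1, 3.8, 0], [-0.1, 3.8, 0], [-0.1, 3.8, 0], [-0.1, 3.8, 0], [-0.1, 3.8, 0], [0, 3.8, 0], [0, 3.8, 0], [0, 3.8, 0], [0, 2.6, 0]], "spin": [0.4, 0.4, 0.4, 0.4, 0.4, 0.4, 0.4, 0.5, 0.5, 0.5], "jaw": 0.2}}

```text
clock: 20.32
tcp_pos: [569.2, 294.6, 101.9]
ee_rot: [-3.136, -0.176, 0.002]
wrist_force: [1.0, -1.4, -0.4]
gripper_width: 51.5
grip_force: 0.0
```

>>> {"fn": "step_arm", "kwargs": {"translation": [[0, 0, 0], [0, 0, 0]], "spin": [0, 0]}}

```text
clock: 20.48
tcp_pos: [569.4, 292.7, 101.8]
ee_rot: [3.136, 0.176, -0.003]
wrist_force: [-0.2, -0.2, 0.6]
gripper_width: 51.6
grip_force: 0.0
```

```bash
python3 - <<'E'
from h import *
state(); s=cap('side','side8'); held(s,'red',15); held(s,'blue',27)
t=cap('top','top8'); held(t,'blue',27); held(t,'red',15)
E
```

```text
clock 20.48 tcp [569.4 292.7 101.8] phi -83.6 w 51.6 F [-0.2 -0.2  0.6] j6 1.78
red [257.9 245.5] bbox [241 229  35  38 654] [565.5  52.2]
red [220.  248.4] bbox [218 244   5   8  23] [674.3  87.2]
red [240.9 302. ] bbox [232 298  19   9 166] [557.8 296. ]
red [311.5 313.3] bbox [302 307  20  13 186] [377.1 303.4]
blue [270.4 215.8] bbox [260 205  23  22 296] [ 555.5 -102.5]
blue [251.1 214.4] bbox [247 212  12   6  36] [620.6 -99. ]
blue [277.4 190.5] bbox [ 249  160   58   58 2524] [ 594.6 -100. ]
red [217.7 191.5] bbox [ 188  161   60   61 2998] [595.6  64.6]
red [136.7 205.8] bbox [132 197  10  18 144] [556.9 290.5]
red [130.5 272. ] bbox [125 263  13  19 154] [374.2 298.8]
```

>>> {"fn": "step_arm", "kwargs": {"translation": [[0.1, 0, -1.5], [0, 0, -2.5], [0, 0, -2.5], [0, 0, -1.3], [0, 0, -1.0], [0, 0, -0.6], [0, 0, -0.3], [0, 0, 0], [0, 0, 0]], "spin": [0, 0, 0, 0, 0, 0, 0, 0, 0]}}

```text
clock: 21.33
tcp_pos: [572.4, 291.9, 7.4]
ee_rot: [-3.136, -0.172, -0.003]
wrist_force: [-0.1, 0.9, 0.8]
gripper_width: 51.4
grip_force: 0.0
```

>>> {"fn": "step_arm", "kwargs": {"translation": [[0, 0, 0], [0, 0, 0], [0, 0, 0], [0, 0, 0], [0, 0, 0], [0, 0, 0]], "spin": [0, 0, 0, 0, 0, 0], "jaw": -0.8}}

```text
clock: 21.83
tcp_pos: [572.5, 292.1, 7.8]
ee_rot: [-3.136, -0.172, -0.004]
wrist_force: [-0.4, 0.2, 6.4]
gripper_width: 23.4
grip_force: 61.5
```

>>> {"fn": "step_arm", "kwargs": {"translation": [[0, 0, 0.5], [0, 0, 1.5], [0, 0, 2.5], [0, 0, 3.0], [0, 0, 2.0], [0, 0, 0]], "spin": [0, 0, 0, 0, 0, 0]}}

```text
clock: 22.33
tcp_pos: [574.8, 292.9, 108.1]
ee_rot: [-3.134, -0.172, -0.016]
wrist_force: [0.6, -0.1, 0.5]
gripper_width: 23.3
grip_force: 60.8
```

>>> {"fn": "step_arm", "kwargs": {"translation": [[0, -2.0, 0], [0, -3.5, 0], [0, -3.5, 0], [0, -3.5, 0], [0, -3.5, 0], [0, -2.6, 0], [0, -1.5, 0], [0, 0, 0], [0, 0, 0]], "spin": [-0.6, -0.6, -0.6, -0.6, -0.6, -0.6, -0.6, 0, 0]}}

```text
clock: 23.08
tcp_pos: [570.9, 90.1, 100.8]
ee_rot: [-3.141, -0.054, 0.002]
wrist_force: [0.1, -0.5, -0.6]
gripper_width: 23.6
grip_force: 60.8
```

```bash
python3 - <<'E'
from h import *
state(); s=cap('side','side9'); held(s,'red',115)
E
```

```text
clock 23.08 tcp [570.9  90.1 100.8] phi -88.0 w 23.6 F [ 0.1 -0.5 -0.6] j6 1.52
red [260.6 228.5] bbox [256 225  10   8  69] [544.7 105.1]
red [247.8 244.7] bbox [ 218  229   58   38 1056] [562.5 185.8]
red [311.5 313.3] bbox [302 307  20  13 186] [373.1 400.9]
```

>>> {"fn": "step_arm", "kwargs": {"translation": [[0.1, 0, -1.5], [0, 0, -2.0], [0, 0, -2.0], [0, 0, -1.0], [0, 0, -0.6], [0, 0, -0.4], [0, 0, -0.4], [0, 0, 0], [0, 0, 0]], "spin": [0, 0, 0, 0, 0, 0, 0, 0, 0]}}

```text
clock: 23.88
tcp_pos: [573.1, 90.8, 23.0]
ee_rot: [-3.141, -0.057, -0.002]
wrist_force: [0.0, 0.5, -0.7]
gripper_width: 23.0
grip_force: 60.8
```

>>> {"fn": "step_arm", "kwargs": {"translation": [[0, 0, -0.1], [0, 0, 0], [0, 0, -0.1], [0, 0, 0], [0, 0, 0]], "spin": [0, 0, 0, 0, 0]}}

```text
clock: 24.3
tcp_pos: [572.5, 90.6, 20.4]
ee_rot: [3.141, 0.057, 0.0]
wrist_force: [-0.3, 0.4, -0.6]
gripper_width: 23.1
grip_force: 60.8
```

>>> {"fn": "step_arm", "kwargs": {"translation": [[0, 0, -0.1], [0, 0, 0], [0, 0, -0.05], [0, 0, 0], [0, 0, 0]], "spin": [0, 0, 0, 0, 0]}}

```text
clock: 24.72
tcp_pos: [572.8, 90.6, 19.8]
ee_rot: [3.141, 0.057, 0.0]
wrist_force: [-2.4, -0.2, 6.3]
gripper_width: 23.3
grip_force: 61.5
```

>>> {"fn": "step_arm", "kwargs": {"translation": [[0, 0, 0], [0, 0, 0], [0, 0, 0], [0, 0, 0.5], [0, 0, 1.5], [0, 0, 2.5], [0, 0, 2.5], [0, 0, 1.5], [0, 0, 0]], "spin": [0, 0, 0, 0, 0, 0, 0, 0, 0], "jaw": -0.05}}

```text
clock: 25.47
tcp_pos: [575.5, 90.7, 108.5]
ee_rot: [3.141, 0.057, 0.013]
wrist_force: [0.5, 0.5, -0.6]
gripper_width: 40.5
grip_force: 0.0
```

>>> {"fn": "step_arm", "kwargs": {"translation": [[-2.3, 2.5, 0], [-2.3, 2.6, 0], [-2.3, 2.6, 0], [-2.3, 2.6, 0], [-2.3, 2.6, 0], [-2.3, 2.6, 0], [-2.3, 2.6, 0], [-2.2, 2.4, 0], [0, 0, 0], [0, 0, 0]], "spin": [-1.8, -1.8, -1.8, -1.8, -1.8, -1.9, -1.9, -1.9, 0, 0], "jaw": 0.2}}

```text
clock: 26.3
tcp_pos: [387.7, 296.3, 102.6]
ee_rot: [3.122, -0.34, -0.002]
wrist_force: [0.4, -1.0, -0.4]
gripper_width: 51.4
grip_force: 0.0
```

```bash
python3 - <<'E'
from h import *
state(); s=cap('side','side10'); held(s,'red',15)
t=cap('top','top10'); held(t,'red',15)
E
```

```text
clock 26.3 tcp [387.7 296.3 102.6] phi -102.4 w 51.4 F [ 0.4 -1.  -0.4] j6 2.23
red [250.2 243.8] bbox [218 229  58  38 869] [590.4  48. ]
red [311.5 313.3] bbox [302 307  20  13 186] [377.1 303.4]
red [218.4 192. ] bbox [ 188  162   60   60 2798] [594.3  62.5]
red [129.2 276.4] bbox [125 272  10  10  69] [362.2 301.9]
```

>>> {"fn": "step_arm", "kwargs": {"translation": [[0.1, 0, -1.5], [0, 0, -2.5], [0, 0, -2.5], [0, 0, -1.3], [0, 0, -1.0], [0, 0, -0.6], [0, 0, -0.3], [0, 0, 0], [0, 0, 0]], "spin": [0, 0, 0, 0, 0, 0, 0, 0, 0]}}

```text
clock: 27.15
tcp_pos: [391.3, 295.8, 7.5]
ee_rot: [-3.122, 0.346, -0.002]
wrist_force: [0.2, 0.5, 0.5]
gripper_width: 51.3
grip_force: 0.0
```

>>> {"fn": "step_arm", "kwargs": {"translation": [[0, 0, 0], [0, 0, 0], [0, 0, 0], [0, 0, 0], [0, 0, 0], [0, 0, 0]], "spin": [0, 0, 0, 0, 0, 0], "jaw": -0.8}}

```text
clock: 27.65
tcp_pos: [391.4, 296.2, 8.0]
ee_rot: [-3.122, 0.345, -0.003]
wrist_force: [-0.2, -0.3, 5.4]
gripper_width: 23.1
grip_force: 60.3
```

>>> {"fn": "step_arm", "kwargs": {"translation": [[0, 0, 0.5], [0, 0, 1.5], [0, 0, 2.5], [0, 0, 3.0], [0, 0, 2.0], [0, 0, 0]], "spin": [0, 0, 0, 0, 0, 0]}}

```text
clock: 28.15
tcp_pos: [393.2, 297.2, 106.6]
ee_rot: [-3.118, 0.344, -0.012]
wrist_force: [0.4, -0.3, -0.8]
gripper_width: 23.3
grip_force: 59.5
```

>>> {"fn": "step_arm", "kwargs": {"translation": [[2.0, -2.9, 0], [2.1, -3.0, 0], [2.1, -3.0, 0], [2.1, -3.0, 0], [2.1, -3.0, 0], [2.1, -3.0, 0], [2.0, -3.0, 0], [2.0, -2.9, 0], [1.8, -2.7, 0], [0, 0, 0]], "spin": [1.6, 1.6, 1.6, 1.6, 1.6, 1.6, 1.6, 1.6, 1.7, 0]}}

```text
clock: 28.98
tcp_pos: [575.9, 26.1, 101.1]
ee_rot: [3.14, 0.046, 0.002]
wrist_force: [0.1, -0.4, 0.1]
gripper_width: 23.1
grip_force: 59.5
```

>>> {"fn": "step_arm", "kwargs": {"translation": [[0, 0, 0], [0, 0, 0]], "spin": [0, 0]}}

```text
clock: 29.15
tcp_pos: [572.1, 31.1, 100.3]
ee_rot: [-3.14, -0.05, 0.005]
wrist_force: [-0.1, -0.4, -0.6]
gripper_width: 23.0
grip_force: 59.5
```

```bash
python3 - <<'E'
from h import *
state(); s=cap('side','side11'); held(s,'red',115)
E
```

```text
clock 29.15 tcp [572.1  31.1 100.3] phi -88.2 w 23.0 F [-0.1 -0.4 -0.6] j6 1.42
red [264.4 217.5] bbox [260 214  10   8  60] [545.5  47.1]
red [250.2 243.9] bbox [218 229  58  38 865] [557.  180.7]
```

>>> {"fn": "step_arm", "kwargs": {"translation": [[0.1, 0, -1.5], [0, 0, -2.0], [0, 0, -2.0], [0, 0, -1.0], [0, 0, -0.6], [0, 0, -0.4], [0, 0, -0.4], [0, 0, 0], [0, 0, 0]], "spin": [0.2, 0, 0, 0, 0, 0, 0, 0, 0]}}

```text
clock: 29.95
tcp_pos: [575.0, 30.7, 23.5]
ee_rot: [3.141, 0.057, 0.002]
wrist_force: [0.4, -0.1, -1.5]
gripper_width: 23.4
grip_force: 59.5
```

>>> {"fn": "step_arm", "kwargs": {"translation": [[0, 0, -0.1], [0, 0, 0], [0, 0, -0.1], [0, 0, 0], [0, 0, 0]], "spin": [0, 0, 0, 0, 0]}}

```text
clock: 30.37
tcp_pos: [574.5, 30.6, 20.9]
ee_rot: [3.141, 0.057, 0.0]
wrist_force: [0.4, -0.3, 0.2]
gripper_width: 23.6
grip_force: 59.5
```

>>> {"fn": "step_arm", "kwargs": {"translation": [[0, 0, -0.1], [0, 0, 0], [0, 0, -0.05], [0, 0, 0], [0, 0, 0]], "spin": [0, 0, 0, 0, 0]}}

```text
clock: 30.78
tcp_pos: [574.7, 30.6, 20.0]
ee_rot: [3.141, 0.057, 0.0]
wrist_force: [-2.3, -0.2, 4.8]
gripper_width: 23.3
grip_force: 60.2
```

>>> {"fn": "step_arm", "kwargs": {"translation": [[0, 0, 0], [0, 0, 0], [0, 0, 0], [0, 0, 0.5], [0, 0, 1.5], [0, 0, 2.5], [0, 0, 3.5], [0, 0, 3.5], [0, 0, 2.5], [0, 0, 0]], "spin": [0, 0, 0, 0, 0, 0, 0, 0, 0, 0], "jaw": -0.05}}

```text
clock: 31.62
tcp_pos: [578.6, 30.3, 167.0]
ee_rot: [3.139, 0.057, 0.021]
wrist_force: [0.9, 0.0, 0.4]
gripper_width: 40.4
grip_force: 0.0
```

>>> {"fn": "step_arm", "kwargs": {"translation": [[-1.5, -3.7, 0], [-1.5, -3.7, 0], [-1.5, -3.7, 0], [-1.5, -3.7, 0], [-1.5, -3.7, 0], [-1.5, -3.7, 0], [-1.5, -3.7, 0], [-1.5, -3.7, 0], [-1, -3.7, 0], [0, -3, 0]], "spin": [3, 3, 3, 3, 3, 3, 3, 3, 3, 3]}}

```text
clock: 32.45
tcp_pos: [442.3, -334.4, 158.7]
ee_rot: [-3.018, -0.869, 0.002]
wrist_force: [0.6, -0.4, 0.0]
gripper_width: 40.7
grip_force: 0.0
```

>>> {"fn": "step_arm", "kwargs": {"translation": [[0, 0, 0], [0, 0, 0]], "spin": [0, 0]}}

```text
clock: 32.62
tcp_pos: [443.8, -333.5, 158.7]
ee_rot: [-3.02, -0.863, 0.0]
wrist_force: [-0.4, 0.4, 1.0]
gripper_width: 40.2
grip_force: 0.0
```

```bash
python3 - <<'E'
from h import *
state(); t=cap('top','top12'); s=cap('side','side12')
W=np.zeros((600,800,3),np.uint8)
W[:300]=cv2.resize(t['color'][110:290,100:580],(800,300),interpolation=3) if 0 else cv2.resize(t['color'][110:260,100:500],(800,300),interpolation=3)
W[300:]=cv2.resize(s['color'][180:300,190:510],(800,300),interpolation=3)
cv2.imwrite('pics/v12.png',W[:,:,::-1])
E
```

```text
clock 32.62 tcp [ 443.8 -333.5  158.7] phi -58.1 w 40.2 F [-0.4  0.4  1. ] j6 0.19
```

View pics/v12.png

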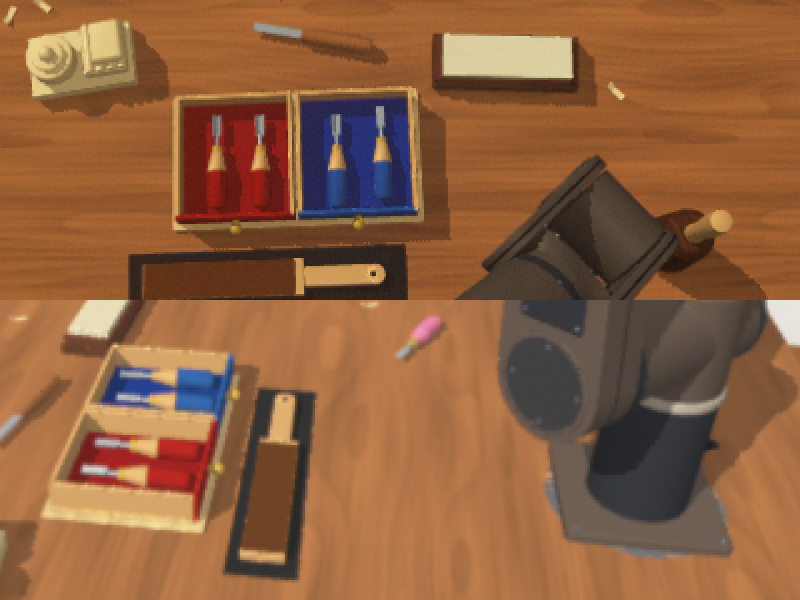

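The picture shows both pairs side by side in their colours' trays: red at (217,160) and (260,160), blue at (337,160) and (380,150). Blades point to the far end, and the strop is on the mat with its leather up. Before handing in, I'll check numerically that none of them rests on a wall.

```bash
python3 - <<'E'
from h import *
t=load('top12'); f=lambda p:np.array([[100+(u+.5)/2-.5,110+(v+.5)/2-.5] for u,v in p])
ok=True
for b,tp in[((217,207),(217,115)),((261,207),(260,114)),((337,206),(336,114)),((383,197),(380,105))]:
    w=onz(t,f([b,tp]),24.5)[:,:2]; L=np.linalg.norm(w[1]-w[0]); print(w.round(),L.round()); ok&=(w[0,0]>517) and 122<L<138
print(ok)
if ok: print(robot.sign_off())
E
```

```text
[[533.  88.]
 [663.  91.]] 129.0
[[533.  28.]
 [663.  31.]] 130.0
[[534. -75.]
 [663. -74.]] 129.0
[[ 546. -137.]
 [ 675. -134.]] 129.0
True
the job is handed in; nothing more can be done
None
```

The strop is back on the mat, leather up, and all four gouges lie flat in their colours' trays with handles to the painted ends; the job was handed in at about 33 s.

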